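Riddle the grinding balls and tip out the large ones

TASK

Shake the riddle tray from side to side by its knob until all four small grinding balls have dropped through into the pan, then push the drawer fully home (if you have not already) and tip the tray so that the three large balls roll into the drawer. Let the tray come back level and leave it. Do not touch the balls, and leave the bottle, jar and beaker alone.

Things in the scene. Friction and masses are not known exactly. Their poses are not given: they have to be found in the camera images.
- stand: fixed steel stand of a bench-top ball riddle. Origin on the bench at its middle; +x is the pouring direction, +y its left, z up (numbers in mm in this frame). An open catch pan (inside x -106 to 76, y -98 to 98, floor 4 high, rim 45 high) lies under the riddle tray. Four corner uprights 74 high at x -95 and 78, y +-118.
- carriage (a joint): sideways slide of the riddle tray along the stand's y, m: 0 = centred, -0.04 to 0.04 between its stops; about 1 N of friction, stays where left. Every part of the tray, knob included, moves along with it.
- tray (a joint): tilt of the riddle tray, rad: 0 = level (resting) up to 0.75 at its stop. It turns about the stand's y axis through stand x 100, z 80, near the pouring lip: as it grows the lip end dips and the rear rises. Falls back to 0 by itself (damped) when let go; about 1 Nm tips the loaded tray. From 0.15 to 0.3 rad on, the large balls roll out over the lip.
- tray_mid (a point): middle of the tray's floor, stand (0, carriage value, 82) when level; turns with the tray. The steel tray spans stand x -89 to 115, y -58 to 58; side and rear walls to z 118, +x end open with an upturned lip. Floor: a plain strip 44 wide, a very shallow V, with an open 17 wide slot along each side and a ledge outside it. Brisk strokes (0.15 to 0.4 m/s, stop to stop) roll the small balls into the slots.
- knob (a point): centre of a black ball knob, 28 diameter, on a 14 diameter upright post outside the tray's -y side wall. Tray level: 235 above the bench, stand x 0, y -72 plus the carriage value; post free from z 120 up. Push along stand y to slide the tray, towards stand +x to tip it: the knob then moves on an arc about the hinge (starts 100 behind and 155 above the hinge axis).
- drawer (a joint): collecting drawer, m: 0 = fully home under the pouring lip, grows as it stands out along the stand's +x (to 0.13). About 1.5 N of friction, stays where left.
- drawer_in (a point): centre of the drawer's inner floor, 6 above the bench; axes as the stand. The open-topped grey plastic drawer is inside 172 along x and 196 along y; its side walls are 60 high, the wall next to the pan 44.
- drawer_front (a point): middle of the outer face of the drawer's grey front panel (215 wide, from 2 to 72 above the bench, 37 high at this point); its outer face looks to the stand's +x: push it towards -x to send the drawer home.
- small0: small steel grinding ball, 14 diameter, 11 g; origin at its centre. Starts on the tray's central strip; when through it lies in the pan, centre 11 above the bench.
- small1: small steel grinding ball, 14 diameter, 11 g; origin at its centre. Starts on the tray's central strip; when through it lies in the pan, centre 11 above the bench.
- small2: small steel grinding ball, 14 diameter, 11 g; origin at its centre. Starts on the tray's central strip; when through it lies in the pan, centre 11 above the bench.
- small3: small steel grinding ball, 14 diameter, 11 g; origin at its centre. Starts on the tray's central strip; when through it lies in the pan, centre 11 above the bench.
- big0: large steel grinding ball, 30 diameter, about 110 g; origin at its centre. Starts sitting in one of the tray's slots, which it cannot pass.
- big1: large steel grinding ball, 30 diameter, about 110 g; origin at its centre. Starts sitting in one of the tray's slots, which it cannot pass.
- big2: large steel grinding ball, 30 diameter, about 110 g; origin at its centre. Starts sitting in one of the tray's slots, which it cannot pass.
- bottle: bystander: amber glass bottle, 68 diameter, 150 high, origin at the centre of its underside
- jar: bystander: lidded steel grinding jar, 88 diameter, 85 high, origin at the centre of its underside
- beaker: bystander: glass beaker, 72 diameter, 85 high, origin at the centre of its underside
Things that resemble listed ones, but are neither listed nor needed, are in the scene too. Leave any red look-alike of the big1 alone. Leave any orange look-alike of the big0 alone.

How it is judged:
By the outcome, as a careful person would: the job done as asked, in the order asked, and still so for the second after the job is handed in, with the robot touching nothing.
It also fails if it takes over 59 s, if anything falls off the work surface, if the arm or the gripper's body presses on something with over 40 N, if the wrist force passes 120 N, or if a joint passes its speed limit or range.

ROBOT

A 6-joint arm with a two-finger parallel gripper is mounted at the origin on the work surface. World frame = base frame: x ahead of the robot, y to its left, z up, the work surface at z = 0. Lengths are in m, angles in rad, forces in N, time in s.
With the tool pointing down it reaches from about 0.35 to 0.775 m from the base axis. Payload 7.3 kg.
Tool frame: the origin (TCP) lies on the centre line of the jaws, within the pads' length; the fingertips stand 19 mm ahead of it and the grasp point (between the pads) is the TCP; z points along the fingers, y is the direction in which the jaws open and shut (so a half turn about z gives the same grasp; the last joint's range is limited). The gripper opens to 92 mm and grips with 3 to 60 N. Pads are 19 mm wide; open, the fingers measure 130 mm over their backs; the gripper's body (75 mm by 190 mm) begins 47 mm behind the grasp point.
Start: joints at [1.011, 0.342, 1.524, -0, 1.275, -0.146], TCP at [0.211, 0.481, 0.246] pointing down, gripper open.
Joint ranges: [-2.53, 2.53], [-0.77, 2.02], [0.04, 2.7], [-1, 4.14], [0.28, 2.66], [-3.11, 3.11]. Speed limits (rad/s): [2.57, 2.57, 3.14, 3.14, 3.14, 3.14].

INTERFACE

Orientations are given as a 3x3 rotation matrix whose columns are the frame's x, y, z axes.
In Python, from station import sensors, imaging, arm gives the robot as it stands. The module is installed in compiled form; this text tells all that it offers.
- The arm moves only by the shell command python3 -m crank 'ROWS'. ROWS is JSON, a list of rows, each an object with "grip": the finger opening in m, from 0 to 0.0918; "slide": the shift along the tool's x, y, z in m, a list of three; "yaw": the turn about the tool's z in degrees. In form: [{"grip": grip, "slide": [tx, ty, tz], "yaw": yaw}, ...]. A call has 1 to 12 rows; each row is the pose to reach, as a shift and turn from the pose commanded when the call began, along the tool's axes at that moment; what a row does not reach only later rows make up. A row lasts 1/10 s, in which the tool goes at most 50 mm and 8.59 degrees, less where a joint would pass 70% of its speed; a pose out of reach is approached as far as the arm can. A call with a gripper value outside its range is refused whole. The fingers move at their own pace and stop on an object; the grip force is fixed at half the most. Time passes only in rows, so rows that repeat a pose let the fingers close. It gives the time, the measured TCP pose, the force and the opening at its end, in the units of the state.
- sensors.read_state(): the state, without advancing time (a new reading comes with each control period).
- imaging.capture(name): name is "scene" or "top" or "wrist"; returns a dict with "color" (384x512x3 uint8, red, green, blue), "z_map" (384x512 float32, m along the optical axis (not along the pixel's ray), 0 where there is no reading), "fov_y" (degrees; the focal length in pixels is half the picture's height over the tangent of half this angle, whatever the lens; pixels are square), "cx", "cy" (the principal point, pixels), "world_to_cam" (4x4, takes a point from world to camera coordinates). Camera axes: x right, y down, z forward; pixel columns grow to the right and rows downward; lengths in m; the calibration is good to about 2 mm. A picture is of the moment at which its call begins.
- arm.hand_in(): hands the job in, once; it reports no verdict.
Trained networks look in a picture, given as the dict that the camera call returned (one of the last four; its "shot" number tells which), for a name from the list of things; names that differ only in an ending like _2 or _b are one class to them, and where a whole thing is asked for, a point or a joint stands for the part that bears it (a point fixed in the world has none). Each returns a list of dicts, best first, with "score" (0 to 1); they miss things now and then, are a little off and sometimes report something else, mostly with a low value. They report only what shows in the picture. A call takes as long as a camera call. They do not tell look-alikes from the thing itself.
- imaging.search_frame(name, picture): "position" ([column, row] in pixels, amid what is visible of it).
- imaging.outline_of(name, picture): "mask" (384x512 bool, what is visible of it) and "position" ([column, row] in pixels, amid what is visible of it).
The state is a dict: "clock": time; "q": joint angles; "joint_vel": joint speeds; "joint_efforts": joint torques, N m; "tool_pos": TCP position; "ee_rot": TCP orientation; "ft_force": force on the tool from outside, world axes, zero at the start; "moment": the same for the moment, N m; "finger_gap": finger opening in m.
Only numpy, scipy, OpenCV 4.12 (cv2) and the standard library are available. Lean on these libraries where they do the work, as an engineer would, in place of code of your own. Each camera call takes 0.05 s, during which the arm holds its last target. There are 200 camera calls.

## Working session

There is one attempt and no reset: what is moved stays moved. The work goes in short steps, Python scripts to look and compute and a shell command to move; the robot and the scene stay as the last step left them, time stands still between calls to the robot, and variables do not carry over. Pictures are saved under pics/ and viewed, about 8 in all and at most 12, crops included, and the job is handed in when it is done.

```bash
mkdir -p pics; cat > h.py <<'E'
import numpy as np, cv2
from station import sensors, imaging, arm
def K(p):
    f=p["color"].shape[0]/2/np.tan(np.radians(p["fov_y"])/2); return f
def px2w(p,u,v,z=None,win=1):
    f=K(p); u0,v0=int(round(u)),int(round(v))
    if z is None:
        w=p["z_map"][max(0,v0-win):v0+win+1,max(0,u0-win):u0+win+1]; w=w[w>0]
        if len(w)==0: return np.full(3,np.nan)
        z=np.median(w)
    c=np.array([(u-p["cx"])/f*z,(v-p["cy"])/f*z,z,1])
    return (np.linalg.inv(p["world_to_cam"])@c)[:3]
def w2px(p,P):
    c=p["world_to_cam"]@np.append(P,1); f=K(p)
    return np.array([p["cx"]+f*c[0]/c[2],p["cy"]+f*c[1]/c[2]])
def cloud(p):
    f=K(p); h,w=p["z_map"].shape; v,u=np.mgrid[:h,:w]; z=p["z_map"]
    C=np.stack([(u-p["cx"])/f*z,(v-p["cy"])/f*z,z,np.ones_like(z)],-1)
    return (C@np.linalg.inv(p["world_to_cam"]).T)[...,:3]
def save(p,n,box=None,s=1):
    im=p["color"][...,::-1]
    if box: im=im[box[1]:box[3],box[0]:box[2]]
    cv2.imwrite(f"pics/{n}.png",cv2.resize(im,None,fx=s,fy=s,interpolation=cv2.INTER_CUBIC))
E
python3 - <<'E'
from h import *
np.set_printoptions(precision=4,suppress=True)
s=sensors.read_state(); print(s["clock"],s["tool_pos"],s["ee_rot"],s["finger_gap"])
ims=[]
for c in ["scene","top"]:
    p=imaging.capture(c); ims.append(p["color"][...,::-1]); save(p,c+"0",s=1.5)
    for n in ["stand","tray_mid","knob","drawer_in","drawer_front","small0","big0","bottle","jar","beaker"]:
        for d in imaging.search_frame(n,p)[:7]:
            if d["score"]>.3: print(c,n,round(d["score"],2),np.round(d["position"]),px2w(p,*d["position"]))
E
```

```text
0.0 [0.2109 0.4804 0.245 ] [[-0.9156  0.4021 -0.0008]
 [ 0.4021  0.9156 -0.0013]
 [ 0.0002 -0.0015 -1.    ]] 0.09164764932360962
scene stand 0.97 [267. 208.] [ 0.59   -0.1422  0.116 ]
scene tray_mid 0.93 [246. 212.] [ 0.54   -0.1574  0.0802]
scene knob 0.59 [244. 207.] [ 0.532  -0.1526  0.0898]
scene knob 0.56 [266. 208.] [ 0.5896 -0.1447  0.1156]
scene drawer_in 0.85 [311. 171.] [0.5754 0.1511 0.0044]
scene drawer_front 0.92 [314. 170.] [0.5815 0.1618 0.0045]
scene small0 0.33 [315. 170.] [0.584  0.1621 0.0034]
scene big0 0.55 [193. 186.] [ 0.3278 -0.1217  0.0247]
scene big0 0.47 [235. 225.] [ 0.5526 -0.2194  0.104 ]
scene big0 0.41 [215. 215.] [ 0.4942 -0.2226  0.1044]
scene bottle 0.97 [335. 235.] [ 0.7565 -0.1114  0.095 ]
scene jar 0.59 [121. 280.] [ 0.4217 -0.4569  0.0709]
scene jar 0.35 [266. 209.] [ 0.5901 -0.1459  0.1144]
scene beaker 0.56 [197. 331.] [ 0.6042 -0.4334  0.0075]
top stand 0.84 [238. 188.] [ 0.5512 -0.0684  0.084 ]
top tray_mid 0.82 [273. 193.] [ 0.5365 -0.1628  0.0818]
top tray_mid 0.51 [276. 206.] [ 0.4987 -0.1675  0.108 ]
top knob 0.82 [274. 194.] [ 0.5358 -0.1655  0.0828]
top drawer_in 0.87 [165. 181.] [0.5851 0.1482 0.0049]
top drawer_front 0.76 [172. 178.] [0.5933 0.1254 0.0074]
top big0 0.63 [256. 263.] [ 0.3492 -0.1137  0.001 ]
top big0 0.51 [337. 222.] [ 0.4628 -0.3411  0.031 ]
top big0 0.4 [273. 208.] [ 0.4941 -0.1599  0.1067]
top big0 0.4 [293. 182.] [ 0.5635 -0.2142  0.1016]
top bottle 0.89 [245. 120.] [ 0.7312 -0.0863  0.1131]
top jar 0.83 [375. 240.] [ 0.4113 -0.4316  0.0771]
top jar 0.6 [166. 178.] [0.5927 0.1434 0.0067]
top beaker 0.59 [373. 162.] [ 0.6384 -0.4561  0.004 ]
```

View pics/scene0.png

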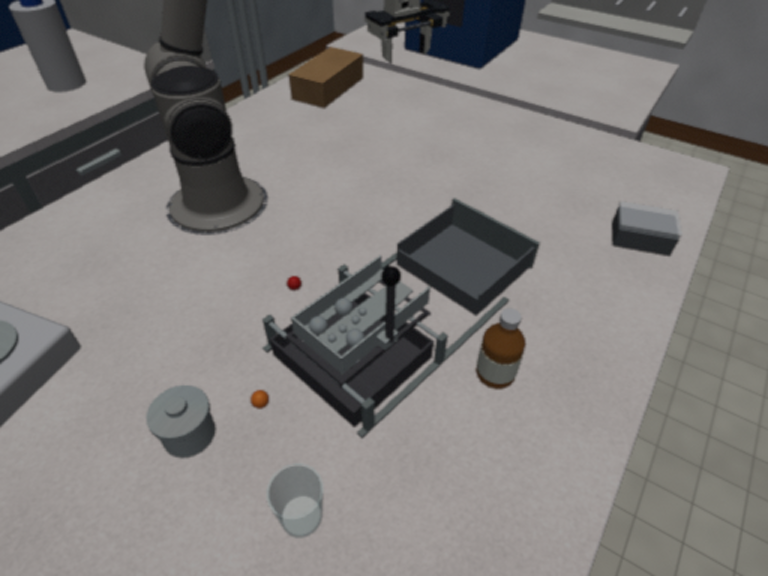

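View pics/top0.png

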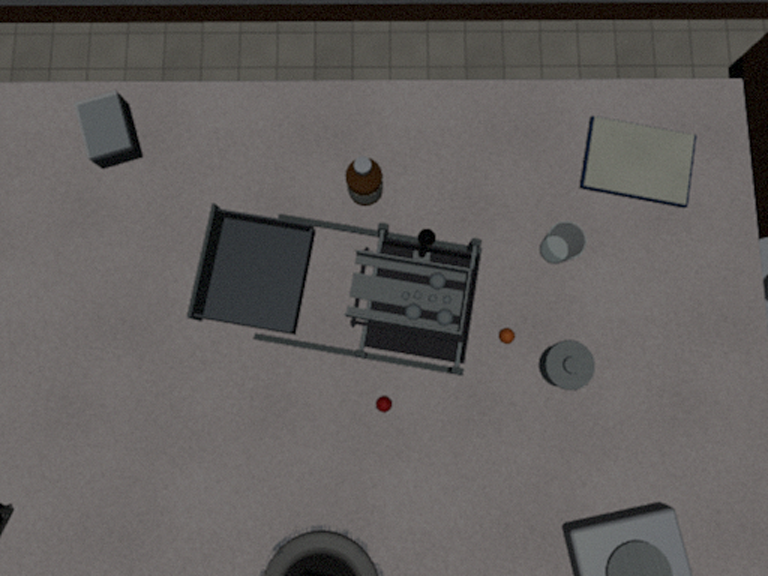

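The scene view shows the riddle in the middle: knob at (391,275) of the 1.5x picture, three big balls and four small balls on the tray. The drawer stands out to the far left, with the bottle at (500,350), jar at (182,420) and beaker at (297,500). In the top view the knob is at (427,237), the drawer at (250,270) with its front panel on the left, the red decoy at (384,404) and the orange decoy at (507,336). Stand +x therefore points roughly along world +y. Next I fit the stand pose.

```bash
python3 - <<'E'
from h import *
np.set_printoptions(precision=4,suppress=True)
p=imaging.capture("top"); W=cloud(p); x,y,z=W[...,0],W[...,1],W[...,2]; ok=p["z_map"]>0
def cl(lo,hi,mn=4,box=(0.35,0.8,-0.4,0.35)):
    m=ok&(z>lo)&(z<hi)&(x>box[0])&(x<box[1])&(y>box[2])&(y<box[3])
    n,l,st,ce=cv2.connectedComponentsWithStats(m.astype(np.uint8))
    for i in range(1,n):
        if st[i,4]>=mn: print((lo,hi),st[i,4],ce[i],np.median(W[l==i],0),W[l==i].min(0),W[l==i].max(0))
cl(.2,.26); cl(.066,.08,6)
p2=imaging.capture("scene"); p=p2; W=cloud(p); x,y,z=W[...,0],W[...,1],W[...,2]; ok=p["z_map"]>0
cl(.215,.26); cl(.066,.078,6)
print(sensors.read_state()["clock"])
E
```

```text
(0.2, 0.26) 112 [283.4911 157.5714] [ 0.5974 -0.1806  0.245 ] [ 0.5857 -0.1939  0.2051] [ 0.6114 -0.1682  0.2504]
(0.066, 0.08) 38 [242.4474 127.5526] [ 0.7195 -0.0793  0.0736] [ 0.7153 -0.1084  0.0665] [ 0.7381 -0.0468  0.0796]
(0.066, 0.08) 271 [133.6015 173.1476] [0.5951 0.218  0.0721] [0.4916 0.1968 0.066 ] [0.7033 0.2387 0.0771]
(0.066, 0.08) 64 [253.5312 155.25  ] [ 0.6495 -0.1081  0.0705] [ 0.6077 -0.1192  0.0669] [ 0.6646 -0.1025  0.0794]
(0.066, 0.08) 52 [315.7692 163.8846] [ 0.6226 -0.2802  0.0714] [ 0.5914 -0.2897  0.0662] [ 0.6351 -0.2725  0.0795]
(0.066, 0.08) 7 [243.2857 165.1429] [ 0.6148 -0.081   0.0757] [ 0.6124 -0.0837  0.0736] [ 0.6184 -0.0781  0.0797]
(0.066, 0.08) 435 [279.7103 219.9333] [ 0.4629 -0.204   0.0735] [ 0.391  -0.2776  0.0662] [ 0.5882 -0.0541  0.0796]
(0.066, 0.08) 14 [241.     178.2143] [ 0.5793 -0.0755  0.0775] [ 0.571  -0.0784  0.0748] [ 0.5851 -0.0727  0.0797]
(0.066, 0.08) 17 [249.1765 180.9412] [ 0.5727 -0.0971  0.0675] [ 0.5627 -0.1     0.066 ] [ 0.5806 -0.0943  0.0774]
(0.066, 0.08) 16 [237.     200.9375] [ 0.5165 -0.065   0.0775] [ 0.5088 -0
[... 604 characters left out ...]
756]
(0.066, 0.078) 10 [248.4 193.6] [ 0.5009 -0.0896  0.0668] [ 0.4945 -0.0924  0.0664] [ 0.5081 -0.0853  0.068 ]
(0.066, 0.078) 9 [272.3333 199.4444] [ 0.57   -0.0788  0.0764] [ 0.5654 -0.0819  0.0708] [ 0.5747 -0.0759  0.0771]
(0.066, 0.078) 170 [282.0294 217.6118] [ 0.6076 -0.114   0.072 ] [ 0.5917 -0.1566  0.066 ] [ 0.663  -0.079   0.0778]
(0.066, 0.078) 44 [179.2045 213.4318] [ 0.3972 -0.2476  0.0717] [ 0.3867 -0.2547  0.066 ] [ 0.4132 -0.2369  0.0758]
(0.066, 0.078) 449 [224.3363 244.7305] [ 0.5691 -0.2657  0.0724] [ 0.4184 -0.2959  0.066 ] [ 0.6331 -0.19    0.077 ]
(0.066, 0.078) 103 [332.7864 239.6019] [ 0.7549 -0.1111  0.0718] [ 0.7154 -0.1164  0.0665] [ 0.7818 -0.0813  0.0778]
1.2
```

```bash
python3 - <<'E'
from h import *
p=imaging.capture("top"); save(p,"topcrop",(120,130,330,255),3.8)
np.savez("top.npz",**{k:v for k,v in p.items()})
E
```

```text
(no output)
```

View pics/topcrop.png

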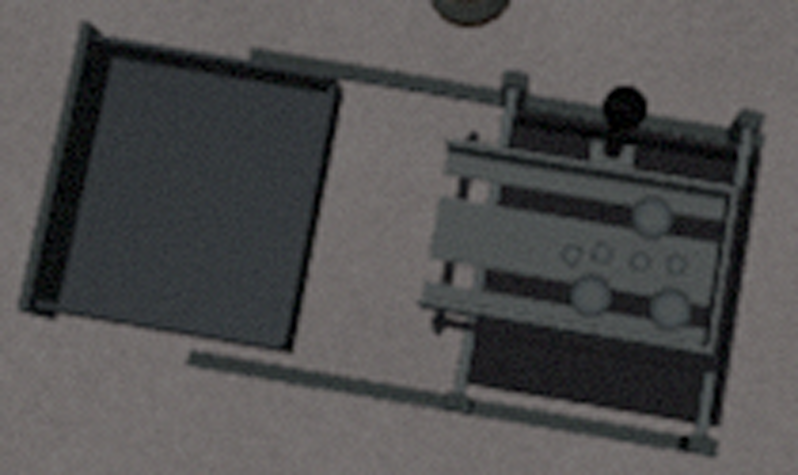

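The crop shows the real big balls, plain steel, sitting in the slots at crop (652,217), (590,295) and (670,307), with the small ones on the strip at (572,254), (601,252), (640,262) and (676,264). No colored decoys are on the tray. The knob is at (625,105), and the uprights are at about (514,80), (747,120), (461,403) and (697,441).

```bash
python3 - <<'E'
from h import *
np.set_printoptions(precision=4,suppress=True)
d=np.load("top.npz"); p={k:d[k] for k in d.files}
def ray(u,v,h):
    a=px2w(p,u,v,1.0);c=np.linalg.inv(p["world_to_cam"])[:3,3]; t=(h-c[2])/(a[2]-c[2]); return c+t*(a-c)
cr=lambda u,v:(u/3.8+120-.37,v/3.8+130-.37)
S=np.array([[78,-118],[-95,-118],[78,118],[-95,118]])/1000
Wp=np.array([ray(*cr(*q),.074)[:2] for q in [(514,80),(747,120),(461,403),(697,441)]])
sc=S.mean(0);wc=Wp.mean(0);H=(S-sc).T@(Wp-wc);th=np.arctan2(H[0,1]-H[1,0],H[0,0]+H[1,1])
R=np.array([[np.cos(th),-np.sin(th)],[np.sin(th),np.cos(th)]]);t=wc-R@sc
print("th",np.degrees(th),"t",t,"res",Wp-(S@R.T+t))
k=ray(*cr(625,105),.235)[:2]; print("knob",k,"in stand",R.T@(k-t))
for q in [(85,30),(30,310)]: # front panel top ends
    a=ray(*cr(*q),.072)[:2]; print("front",a,R.T@(a-t))
for n,q in dict(dr=(340,85),dl=(290,348)).items(): a=ray(*cr(*q),.044)[:2]; print(n,R.T@(a-t))
W=cloud(p); m=(p["z_map"]>0)&(W[...,2]>.066)&(W[...,2]<.08)&(W[...,1]>.18)&(W[...,1]<.26)&(W[...,0]>.45)&(W[...,0]<.75)
L=(W[m][:,:2]-t)@R; print("panel",L.min(0),L.max(0),np.percentile(L,[5,50,95],axis=0))
m=(p["z_map"]>0)&(W[...,2]>.21)&(W[...,1]>-.3)&(W[...,1]<0)&(W[...,0]>.5)&(W[...,0]<.7)
L=(W[m][:,:2]-t)@R; print("knob",L.min(0),L.max(0),W[m].max(0))
np.savez("stand.npz",R=R,t=t)
s=sensors.read_state();T=s["ee_rot"];
print("tool yaw x", np.degrees(np.arctan2(T[1,0],T[0,0])), s["clock"])
E
```

```text
th 80.29073713910515 t [ 0.5272 -0.1693] res [[-0.0006 -0.0011]
 [-0.0017  0.0016]
 [ 0.0001 -0.0032]
 [ 0.0023  0.0027]]
knob [ 0.6002 -0.1828] in stand [-0.001  -0.0742]
front [0.6952 0.1992] [ 0.3915 -0.1034]
front [0.4907 0.2298] [0.3873 0.1032]
dr [ 0.2052 -0.0998]
dl [0.2051 0.0981]
panel [ 0.3886 -0.1105] [0.3992 0.1037] [[ 0.3898 -0.1003]
 [ 0.3929 -0.0025]
 [ 0.3975  0.0932]]
knob [-0.0127 -0.0854] [ 0.0136 -0.0593] [ 0.6112 -0.1683  0.2522]
tool yaw x 156.29092530420976 1.25
```

```bash
python3 -m crank '[{"grip":0,"slide":[-0.444,-0.041,0.1],"yaw":76},{"grip":0,"slide":[-0.444,-0.041,0.1],"yaw":76},{"grip":0,"slide":[-0.444,-0.041,0.1],"yaw":76},{"grip":0,"slide":[-0.444,-0.041,0.1],"yaw":76},{"grip":0,"slide":[-0.444,-0.041,0.1],"yaw":76},{"grip":0,"slide":[-0.444,-0.041,0.1],"yaw":76},{"grip":0,"slide":[-0.444,-0.041,0.1],"yaw":76},{"grip":0,"slide":[-0.444,-0.041,0.1],"yaw":76},{"grip":0,"slide":[-0.444,-0.041,0.1],"yaw":76},{"grip":0,"slide":[-0.444,-0.041,0.1],"yaw":76},{"grip":0,"slide":[-0.444,-0.041,0.1],"yaw":76}]'
cat > st.py <<'E'
from h import *
np.set_printoptions(precision=4,suppress=True)
s=sensors.read_state(); d=np.load("stand.npz"); R,t=d["R"],d["t"]
T=s["ee_rot"]; print("stand",R.T@(s["tool_pos"][:2]-t),"z",s["tool_pos"][2],"toolx-in-stand deg",np.degrees(np.arctan2(T[1,0],T[0,0]))-80.29,"F stand",R.T@s["ft_force"][:2],s["ft_force"][2],"gap",s["finger_gap"],"q6",s["q"][5],"t",s["clock"])
E
python3 st.py
```

```text
clock: 2.35
tool_pos: [0.6018, 0.2634, 0.1445]
ee_rot: [[0.17, 0.985, -0.002], [0.985, -0.17, -0.0], [-0.001, -0.002, -1.0]]
ft_force: [-0.1, 0.6, -0.1]
finger_gap: 0.0082
stand [ 0.439  -0.0006] z 0.1445442613990088 toolx-in-stand deg -0.08099217785218116 F stand [0.5676 0.1714] -0.14969775209166641 gap 0.008213008235160815 q6 0.4667039248322294 t 2.35
```

```bash
python3 -m crank '[{"grip":0,"slide":[0,0,0.05],"yaw":0},{"grip":0,"slide":[0,0,0.095],"yaw":0},{"grip":0,"slide":[0,0,0.095],"yaw":0},{"grip":0,"slide":[-0.02,0,0.095],"yaw":0},{"grip":0,"slide":[-0.032,0,0.095],"yaw":0},{"grip":0,"slide":[-0.044,0,0.095],"yaw":0},{"grip":0,"slide":[-0.056,0,0.095],"yaw":0},{"grip":0,"slide":[-0.068,0,0.095],"yaw":0},{"grip":0,"slide":[-0.08,0,0.095],"yaw":0},{"grip":0,"slide":[-0.092,0,0.095],"yaw":0},{"grip":0,"slide":[-0.104,0,0.095],"yaw":0},{"grip":0,"slide":[-0.116,0,0.095],"yaw":0}]'; python3 st.py
```

```text
clock: 3.55
tool_pos: [0.5814, 0.1493, 0.0507]
ee_rot: [[0.169, 0.986, -0.0], [0.986, -0.169, 0.0], [0.0, -0.0, -1.0]]
ft_force: [0.1, 1.6, 1.1]
finger_gap: 0.0005
stand [0.3231 0.0003] z 0.05068868177740939 toolx-in-stand deg -0.006787037845398913 F stand [1.6375 0.1949] 1.0792706140037835 gap 0.00048485391209619066 q6 0.2931794747695451 t 3.55
```

```bash
python3 -m crank '[{"grip":0,"slide":[-0.006,0,0],"yaw":0},{"grip":0,"slide":[-0.012,0,0],"yaw":0},{"grip":0,"slide":[-0.018,0,0],"yaw":0}]'; python3 st.py;  python3 -m crank '[{"grip":0,"slide":[-0.004,0,0],"yaw":0},{"grip":0,"slide":[-0.008,0,0],"yaw":0}]'; python3 st.py
```

```text
clock: 3.85
tool_pos: [0.5783, 0.1322, 0.0506]
ee_rot: [[0.169, 0.986, -0.0], [0.986, -0.169, 0.0], [0.0, -0.0, -1.0]]
ft_force: [0.8, 1.5, 0.4]
finger_gap: 0.0005
stand [0.3058 0.0004] z 0.050579290215160076 toolx-in-stand deg 0.006999293698910947 F stand [ 1.6094 -0.5526] 0.37186068359234226 gap 0.0004784820830163796 q6 0.26479848679161005 t 3.85
clock: 4.05
tool_pos: [0.577, 0.1246, 0.0506]
ee_rot: [[0.168, 0.986, -0.0], [0.986, -0.168, 0.0], [0.0, -0.0, -1.0]]
ft_force: [0.8, 1.3, -0.1]
finger_gap: 0.0005
stand [0.298  0.0005] z 0.05056394602703598 toolx-in-stand deg 0.012345298165541863 F stand [ 1.392  -0.5871] -0.0764161034934965 gap 0.0004825579722639383 q6 0.2518880901197993 t 4.05
```

```bash
for i in 1 2 3 4 5; do python3 -m crank '[{"grip":0,"slide":[-0.003,0,0],"yaw":0}]' >/dev/null; python3 st.py; done
```

```text
stand [0.295  0.0005] z 0.05056323734548984 toolx-in-stand deg 0.009621055699966519 F stand [1.7974 1.52  ] 0.45194468279371913 gap 0.0002719390047590708 q6 0.24696890355576095 t 4.15
stand [0.2921 0.0005] z 0.05057576670076338 toolx-in-stand deg 0.009932564949920675 F stand [1.2436 0.5294] 0.44414152201806445 gap 0.0004065200863978949 q6 0.24206732704374306 t 4.25
stand [0.2891 0.0005] z 0.05058625679347431 toolx-in-stand deg 0.014037498393520309 F stand [1.1918 1.1824] -0.4135107357434577 gap 0.00012530225975325188 q6 0.23702010329600626 t 4.35
stand [0.286  0.0005] z 0.05058163363224872 toolx-in-stand deg 0.009703502686917886 F stand [1.3455 0.3643] -0.6194404139382574 gap 0.0002437965627523619 q6 0.2319960697646342 t 4.45
stand [0.2831 0.0005] z 0.05059843042807878 toolx-in-stand deg -0.005030434722726795 F stand [7.3985 2.6272] -0.06288042240891811 gap 0.00011730175738548836 q6 0.22704347530069546 t 4.55
```

```bash
python3 -m crank '[{"grip":0,"slide":[-0.001,0,0],"yaw":0},{"grip":0,"slide":[-0.001,0,0],"yaw":0}]' >/dev/null; python3 st.py
```

```text
stand [0.2831 0.0005] z 0.05064679993242524 toolx-in-stand deg -0.027606090552808382 F stand [6.7287 1.6199] -1.686119437147998 gap 0.0003667863141736752 q6 0.2255822058718819 t 4.75
```

```bash
python3 -m crank '[{"grip":0,"slide":[0.025,0,0],"yaw":0},{"grip":0.09,"slide":[0.03,0,-0.05],"yaw":0},{"grip":0.09,"slide":[0.03,0,-0.1],"yaw":0},{"grip":0.09,"slide":[0.01,0,-0.15],"yaw":0},{"grip":0.09,"slide":[-0.02,0.02,-0.19],"yaw":0},{"grip":0.09,"slide":[-0.05,0.04,-0.22],"yaw":0},{"grip":0.09,"slide":[-0.09,0.06,-0.25],"yaw":0},{"grip":0.09,"slide":[-0.13,0.073,-0.27],"yaw":0},{"grip":0.09,"slide":[-0.175,0.073,-0.285],"yaw":0},{"grip":0.09,"slide":[-0.22,0.073,-0.289],"yaw":0},{"grip":0.09,"slide":[-0.265,0.073,-0.289],"yaw":0},{"grip":0.09,"slide":[-0.283,0.073,-0.289],"yaw":0}]'; python3 -m crank '[{"grip":0.09,"slide":[0,0,0.0],"yaw":0},{"grip":0.09,"slide":[0,0,0.0],"yaw":0}]' >/dev/null; python3 st.py
python3 - <<'E'
from h import *
p=imaging.capture("scene"); save(p,"s2",(150,90,380,300),3)
p=imaging.capture("wrist"); W=cloud(p);d=np.load("stand.npz"); R,t=d["R"],d["t"]
m=(p["z_map"]>0)&(W[...,2]>.222)&(W[...,2]<.26)
L=(W[...,:2]-t)@R; m&=(abs(L[...,0])<.05)&(abs(L[...,1]+.073)<.04)
print(m.sum(), L[m].min(0) if m.any() else 0, L[m].max(0) if m.any() else 0)
E
```

```text
clock: 5.95
tool_pos: [0.5975, -0.1869, 0.3397]
ee_rot: [[0.173, 0.985, -0.0], [0.985, -0.173, -0.002], [-0.002, 0.0, -1.0]]
ft_force: [-0.2, 1.3, -0.5]
finger_gap: 0.0839
stand [-0.0004 -0.0726] z 0.33954292361025257 toolx-in-stand deg -0.021093157480066793 F stand [ 0.6974 -0.6025] 0.11267407934947551 gap 0.08945062453571102 q6 -0.24782601742032453 t 6.15
678 [-0.01350518 -0.08371694] [ 0.01225278 -0.05745661]
```

View pics/s2.png

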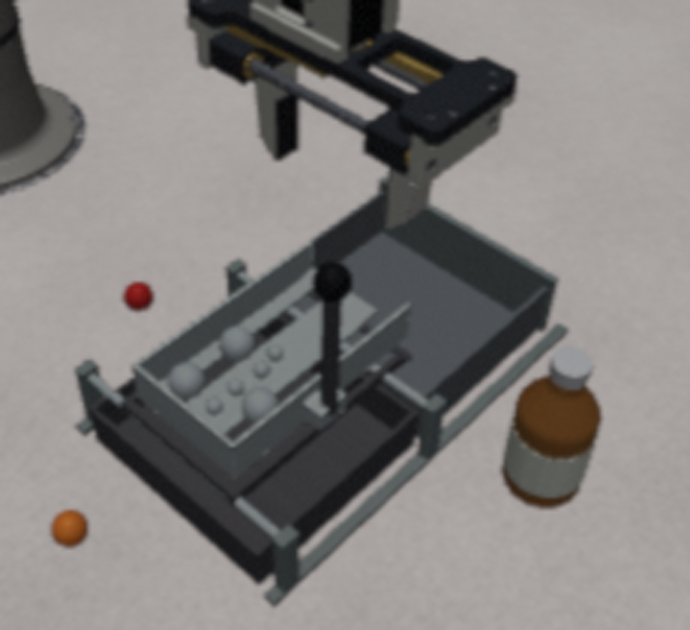

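The crop shows the drawer home against the pan, the gripper above the knob at crop (332,280), and all balls still on the tray. The wrist depth puts the knob at stand (-1,-71) mm, so I descend and grasp it.

```bash
python3 -m crank '[{"grip":0.09,"slide":[0,0,0.04],"yaw":0},{"grip":0.09,"slide":[0,-0.001,0.08],"yaw":0},{"grip":0.09,"slide":[0,-0.001,0.105],"yaw":0},{"grip":0.09,"slide":[0,-0.001,0.105],"yaw":0},{"grip":0.02,"slide":[0,-0.001,0.105],"yaw":0},{"grip":0.02,"slide":[0,-0.001,0.105],"yaw":0},{"grip":0.02,"slide":[0,-0.001,0.105],"yaw":0},{"grip":0.02,"slide":[0,-0.001,0.105],"yaw":0},{"grip":0.02,"slide":[0,-0.001,0.105],"yaw":0},{"grip":0.02,"slide":[0,-0.001,0.105],"yaw":0}]'; python3 st.py
```

```text
clock: 7.25
tool_pos: [0.5978, -0.1823, 0.235]
ee_rot: [[0.169, 0.986, 0.001], [0.986, -0.169, -0.0], [-0.0, 0.001, -1.0]]
ft_force: [-0.9, -0.2, -0.6]
finger_gap: 0.047
stand [-0.0009 -0.0718] z 0.2350430945596841 toolx-in-stand deg -0.0058671563382119984 F stand [-0.3337  0.8228] -0.6074373453829964 gap 0.04699306635662649 q6 -0.24901682811551853 t 7.25
```

```bash
python3 -m crank '[{"grip":0.02,"slide":[0,0,0],"yaw":0},{"grip":0.02,"slide":[0,0,0],"yaw":0},{"grip":0.02,"slide":[0,0,0],"yaw":0},{"grip":0.02,"slide":[0,0,0],"yaw":0},{"grip":0.02,"slide":[0,0,0],"yaw":0}]'; python3 st.py
```

```text
clock: 7.75
tool_pos: [0.5977, -0.1822, 0.2346]
ee_rot: [[0.169, 0.986, -0.0], [0.986, -0.169, 0.0], [0.0, -0.0, -1.0]]
ft_force: [-0.5, -1.1, -0.4]
finger_gap: 0.026
stand [-0.0009 -0.0716] z 0.23464072571306177 toolx-in-stand deg -0.003428173638781118 F stand [-1.1373  0.27  ] -0.36889475721634385 gap 0.026048873534424744 q6 -0.24901444210455795 t 7.75
```

```bash
python3 -m crank '[{"grip":0.02,"slide":[0,0.02,0],"yaw":0},{"grip":0.02,"slide":[0,0.038,0],"yaw":0},{"grip":0.02,"slide":[0,0.013,0],"yaw":0},{"grip":0.02,"slide":[0,-0.013,0],"yaw":0},{"grip":0.02,"slide":[0,-0.038,0],"yaw":0},{"grip":0.02,"slide":[0,-0.013,0],"yaw":0},{"grip":0.02,"slide":[0,0.013,0],"yaw":0},{"grip":0.02,"slide":[0,0.038,0],"yaw":0},{"grip":0.02,"slide":[0,0.013,0],"yaw":0},{"grip":0.02,"slide":[0,-0.013,0],"yaw":0},{"grip":0.02,"slide":[0,-0.038,0],"yaw":0},{"grip":0.02,"slide":[0,-0.02,0],"yaw":0}]'; python3 st.py
python3 - <<'E'
from h import *
a=imaging.capture("scene"); save(a,"s3",(160,140,310,280),4)
b=imaging.capture("top")
for n,p in (("scene",a),("top",b)):
  for c in ("small0","big0"):
    print(n,c,[(round(d["score"],2),np.round(d["position"]).tolist(),px2w(p,*d["position"]).round(3).tolist()) for d in imaging.search_frame(c,p) if d["score"]>.2])
E
```

```text
clock: 8.95
tool_pos: [0.5722, -0.1757, 0.2304]
ee_rot: [[0.169, 0.986, -0.012], [0.986, -0.169, 0.007], [0.005, -0.013, -1.0]]
ft_force: [-0.4, 7.0, -18.8]
finger_gap: 0.0262
stand [ 0.0012 -0.0455] z 0.23043696524485158 toolx-in-stand deg -0.012804539343576948 F stand [6.8633 1.6111] -18.793515023756402 gap 0.026192213169065837 q6 -0.25743463395471594 t 8.95
scene small0 []
scene big0 [(0.68, [229.0, 202.0], [0.497, -0.169, 0.104]), (0.61, [203.0, 213.0], [0.469, -0.234, 0.105]), (0.57, [171.0, 266.0], [0.461, -0.354, 0.026]), (0.5, [232.0, 214.0], [0.53, -0.2, 0.108]), (0.4, [194.0, 186.0], [0.332, -0.12, 0.027])]
top small0 [(0.35, [265.0, 185.0], [0.525, -0.136, 0.296])]
top big0 [(0.64, [339.0, 222.0], [0.462, -0.348, 0.028]), (0.53, [302.0, 220.0], [0.463, -0.236, 0.106])]
```

View pics/s3.png

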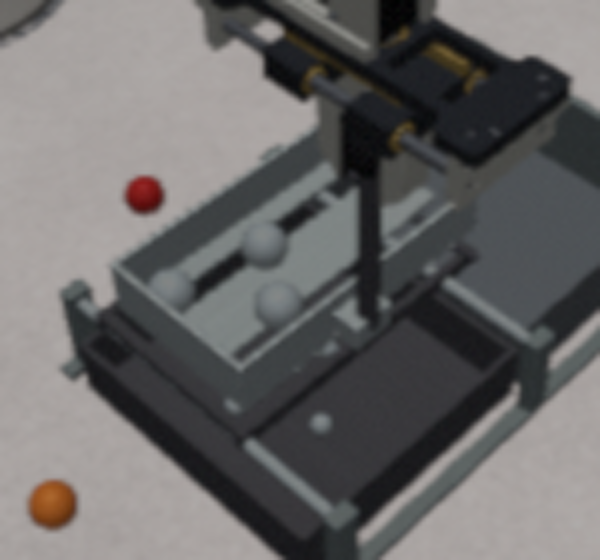

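One small ball is visible in the pan at crop (320,423), and none remain on the central strip as far as I can see. The three big balls are still in the slots. The others may be under the tray, so I shake once more to be safe and then count from several views.

```bash
python3 st.py; python3 -m crank '[{"grip":0.02,"slide":[0,0.03,0],"yaw":0},{"grip":0.02,"slide":[0,0.059,0],"yaw":0},{"grip":0.02,"slide":[0,0.062,0],"yaw":0},{"grip":0.02,"slide":[0,0.032,0],"yaw":0},{"grip":0.02,"slide":[0,0.003,0],"yaw":0},{"grip":0.02,"slide":[0,-0.016,0],"yaw":0},{"grip":0.02,"slide":[0,0.014,0],"yaw":0},{"grip":0.02,"slide":[0,0.044,0],"yaw":0},{"grip":0.02,"slide":[0,0.06,0],"yaw":0},{"grip":0.02,"slide":[0,0.06,0],"yaw":0}]'; python3 st.py
python3 - <<'E'
from h import *
a=imaging.capture("scene"); b=imaging.capture("top"); c=imaging.capture("wrist")
f=lambda p,x0,y0,x1,y1,s: cv2.resize(p["color"][y0:y1,x0:x1,::-1],None,fx=s,fy=s,interpolation=cv2.INTER_CUBIC)
A=f(a,165,150,300,282,3);B=f(b,225,150,330,250,3)
h=max(A.shape[0],B.shape[0]);M=np.zeros((h,A.shape[1]+B.shape[1],3),np.uint8);M[:A.shape[0],:A.shape[1]]=A;M[:B.shape[0],A.shape[1]:]=B
cv2.imwrite("pics/m4.png",cv2.convertScaleAbs(M,alpha=1.5))
save(c,"w4")
E
```

```text
stand [ 0.0012 -0.0499] z 0.23042750695292533 toolx-in-stand deg 0.034665858313559283 F stand [ 6.1638 -1.6248] -19.078701223042362 gap 0.026430870825268554 q6 -0.2571928571687241 t 9.25
clock: 10.25
tool_pos: [0.6361, -0.1866, 0.2295]
ee_rot: [[0.168, 0.986, -0.01], [0.986, -0.167, 0.007], [0.005, -0.011, -1.0]]
ft_force: [-0.3, 6.1, -19.5]
finger_gap: 0.0264
stand [ 0.0013 -0.1103] z 0.22954271633263598 toolx-in-stand deg 0.0649185694312564 F stand [5.94   1.3136] -19.496512838882506 gap 0.026381906909217247 q6 -0.23381819798262354 t 10.25
```

View pics/m4.png

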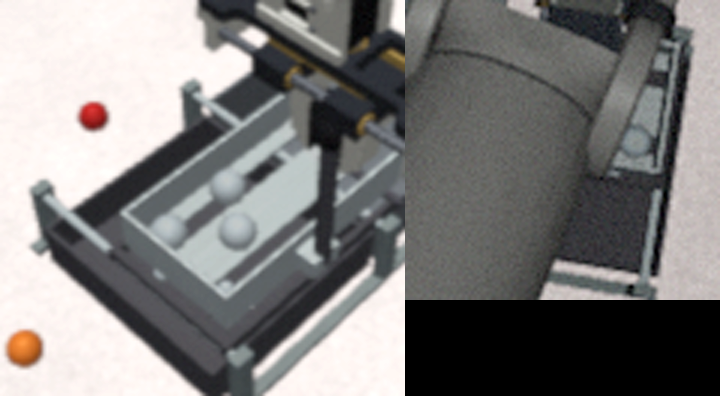

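View pics/w4.png

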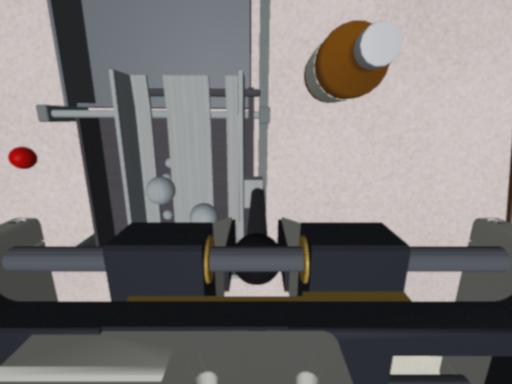

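The wrist view shows the +y slot with round glints at (168,163) and (167,215), beside a big ball at (160,190). These could be small balls seen through the slot in the pan. I also noticed a steady 19 N vertical force on the grip, because the tool settled about 5 mm low. I release, back off and count the balls with an unobstructed view.

```bash
python3 -m crank '[{"grip":0.02,"slide":[-0.001,0,0.005],"yaw":0},{"grip":0.06,"slide":[0,0,0.005],"yaw":0},{"grip":0.06,"slide":[0,0,0.005],"yaw":0},{"grip":0.06,"slide":[0,0,0.005],"yaw":0},{"grip":0.06,"slide":[0,0,0],"yaw":0},{"grip":0.06,"slide":[0,0,-0.04],"yaw":0},{"grip":0.06,"slide":[0,0,-0.08],"yaw":0},{"grip":0.06,"slide":[0.04,0,-0.1],"yaw":0},{"grip":0.06,"slide":[0.09,0,-0.1],"yaw":0},{"grip":0.06,"slide":[0.14,0,-0.1],"yaw":0},{"grip":0.06,"slide":[0.19,0,-0.1],"yaw":0},{"grip":0.06,"slide":[0.22,0,-0.1],"yaw":0}]'; python3 st.py
python3 - <<'E'
from h import *
a=imaging.capture("scene"); b=imaging.capture("top")
f=lambda p,x0,y0,x1,y1,s: cv2.resize(p["color"][y0:y1,x0:x1,::-1],None,fx=s,fy=s,interpolation=cv2.INTER_CUBIC)
A=f(a,165,160,285,280,3.3);B=f(b,225,150,330,250,3.8)
h=max(A.shape[0],B.shape[0]);M=np.zeros((h,A.shape[1]+B.shape[1],3),np.uint8);M[:A.shape[0],:A.shape[1]]=A;M[:B.shape[0],A.shape[1]:]=B
cv2.imwrite("pics/m5.png",cv2.convertScaleAbs(M,alpha=1.5))
E
```

```text
clock: 11.6
tool_pos: [0.6745, 0.0314, 0.3356]
ee_rot: [[0.166, 0.986, 0.001], [0.986, -0.166, 0.001], [0.001, 0.001, -1.0]]
ft_force: [0.8, -0.6, -0.2]
finger_gap: 0.0602
stand [ 0.2227 -0.1113] z 0.3355601731420098 toolx-in-stand deg 0.1315453424227968 F stand [-0.44   -0.8788] -0.1772519291956353 gap 0.06017822244947993 q6 0.10003768420499096 t 11.6
```

View pics/m5.png

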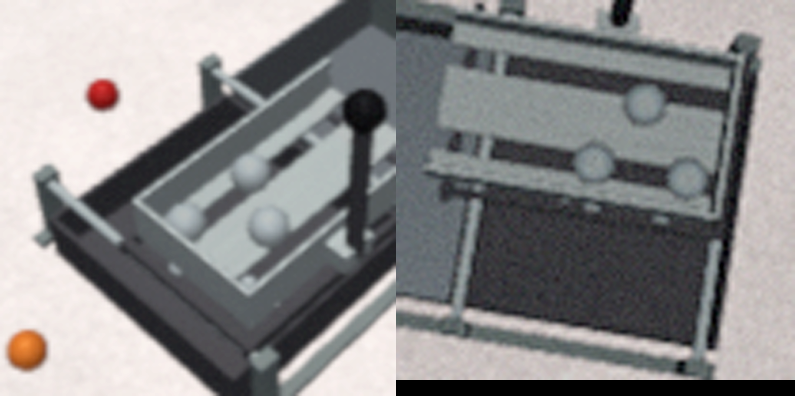

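```bash
python3 - <<'E'
from h import *
np.set_printoptions(precision=3,suppress=True)
d=np.load("stand.npz"); R,t=d["R"],d["t"]
a=imaging.capture("scene"); b=imaging.capture("top"); c=imaging.capture("wrist"); save(c,"w6")
for n,p in (("s",a),("t",b),("w",c)):
    W=cloud(p); L=(W[...,:2]-t)@R; z=W[...,2]
    # pan-level small things: height 9..20mm inside pan
    m=(p["z_map"]>0)&(z>.0085)&(z<.022)&(L[...,0]>-.1)&(L[...,0]<.07)&(abs(L[...,1])<.092)
    k,l,st,ce=cv2.connectedComponentsWithStats(m.astype(np.uint8))
    for i in range(1,k):
        if st[i,4]>=3: print(n,"pan",st[i,4],ce[i],L[l==i].mean(0),z[l==i].mean(),p["color"][l==i].mean())
def rep(p,u,v):
    w=px2w(p,u,v,win=1); print((u,v),R.T@(w[:2]-t),w[2])
for q in [(240,245.8),(240,246.5),(241,246)]: rep(a,*q)
rep(a,218,241); rep(b,276,204.5); rep(b,294.5,207.4)
E
```

```text
s pan 8 [218.125 241.75 ] [-0.065  0.013] 0.013978554256804623 84.75
s pan 14 [240.286 245.143] [-0.034 -0.036] 0.015400833536130294 112.92857142857143
t pan 3 [263.667 192.333] [ 0.035 -0.016] 0.009752692658944259 35.55555555555556
t pan 4 [268.5 202. ] [0.017 0.009] 0.014387242036387693 50.75
t pan 6 [275.167 203.667] [-0.003  0.011] 0.01663273937928274 71.05555555555556
t pan 6 [293.167 206.667] [-0.054  0.011] 0.017570227453796883 64.33333333333333
t pan 3 [253.333 220.   ] [0.051 0.066] 0.008859442246605878 38.0
(240, 245.8) [-0.036 -0.037] 0.015795663200048216
(240, 246.5) [-0.037 -0.038] 0.014556538711083977
(241, 246) [-0.035 -0.039] 0.015463783228878869
(218, 241) [-0.064  0.014] 0.01608995887667819
(276, 204.5) [-0.004  0.02 ] 0.07549230677346475
(294.5, 207.4) [-0.054  0.019] 0.07093652434482944
```

View pics/w6.png

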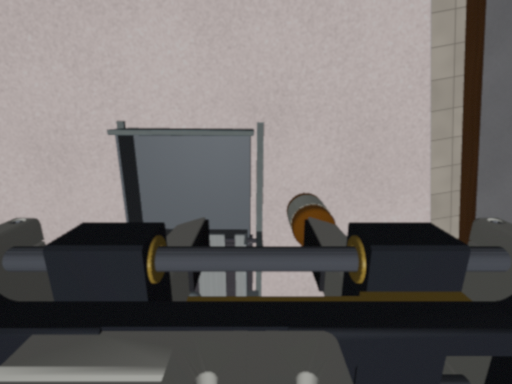

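The depth check finds four pan-level balls: stand (-60,12), (-34,-36), (-3,11) and (17,9) mm. This agrees with the three glints in w4 (the last wrist view, w6, shows only the empty drawer and the bottle). None are left on the tray floor. Next I regrip the knob.

```bash
python3 -m crank '[{"grip":0.06,"slide":[-0.05,0,0],"yaw":0},{"grip":0.06,"slide":[-0.1,0,0],"yaw":0},{"grip":0.06,"slide":[-0.15,0,0],"yaw":0},{"grip":0.06,"slide":[-0.195,0,0],"yaw":0},{"grip":0.06,"slide":[-0.223,0,0],"yaw":0},{"grip":0.06,"slide":[-0.223,0,0],"yaw":0},{"grip":0.06,"slide":[-0.223,0,0.04],"yaw":0},{"grip":0.06,"slide":[-0.223,0,0.08],"yaw":0},{"grip":0.06,"slide":[-0.223,0,0.1],"yaw":0},{"grip":0.06,"slide":[-0.223,0,0.1],"yaw":0},{"grip":0.022,"slide":[-0.223,0,0.1],"yaw":0},{"grip":0.022,"slide":[-0.223,0,0.1],"yaw":0}]'; python3 st.py; python3 -m crank '[{"grip":0.022,"slide":[0,0,0],"yaw":0},{"grip":0.022,"slide":[0,0,0],"yaw":0},{"grip":0.022,"slide":[0,0,0],"yaw":0},{"grip":0.022,"slide":[0,0,0],"yaw":0},{"grip":0.022,"slide":[0,0,0],"yaw":0}]'; python3 st.py
```

```text
clock: 13.05
tool_pos: [0.6374, -0.1923, 0.237]
ee_rot: [[0.169, 0.986, 0.004], [0.986, -0.169, -0.001], [-0.001, 0.004, -1.0]]
ft_force: [-0.2, 0.3, 0.2]
finger_gap: 0.0484
stand [-0.0041 -0.1125] z 0.2370353712537261 toolx-in-stand deg -0.010208528037622955 F stand [0.2933 0.2968] 0.22784324181697524 gap 0.048393813513676436 q6 -0.23844863377899123 t 13.05
clock: 13.55
tool_pos: [0.6354, -0.1917, 0.2357]
ee_rot: [[0.169, 0.986, -0.002], [0.986, -0.169, 0.0], [-0.0, -0.002, -1.0]]
ft_force: [-6.9, 1.1, 4.6]
finger_gap: 0.0264
stand [-0.0039 -0.1105] z 0.2356730154582713 toolx-in-stand deg 0.0016615772976393828 F stand [-0.1147  6.9873] 4.629377599828932 gap 0.026369159501307297 q6 -0.23852657238740743 t 13.55
```

```bash
python3 -m crank '[{"grip":0.022,"slide":[0,-0.006,0],"yaw":0},{"grip":0.022,"slide":[0,-0.012,0],"yaw":0},{"grip":0.022,"slide":[0,-0.018,0],"yaw":0},{"grip":0.022,"slide":[0,-0.024,0],"yaw":0},{"grip":0.022,"slide":[0,-0.03,0],"yaw":0},{"grip":0.022,"slide":[0,-0.035,0],"yaw":0},{"grip":0.022,"slide":[0,-0.039,0],"yaw":0},{"grip":0.022,"slide":[0,-0.039,0],"yaw":0}]'; python3 st.py
python3 -m crank '[{"grip":0.022,"slide":[0.008,0,-0.005],"yaw":0},{"grip":0.022,"slide":[0.016,0,-0.009],"yaw":0},{"grip":0.022,"slide":[0.016,0,-0.009],"yaw":0}]'; python3 st.py
```

```text
clock: 14.35
tool_pos: [0.5976, -0.185, 0.2357]
ee_rot: [[0.169, 0.986, 0.001], [0.986, -0.169, -0.0], [0.0, 0.001, -1.0]]
ft_force: [-0.1, 0.6, 6.7]
finger_gap: 0.0263
stand [-0.0036 -0.072 ] z 0.23566673137815336 toolx-in-stand deg 0.0011888130466815028 F stand [0.6003 0.1763] 6.6992476113005015 gap 0.026286153849377217 q6 -0.2533939712239799 t 14.35
clock: 14.65
tool_pos: [0.6003, -0.1706, 0.2441]
ee_rot: [[0.169, 0.986, -0.001], [0.986, -0.169, -0.003], [-0.003, -0.0, -1.0]]
ft_force: [-2.5, -7.1, 1.4]
finger_gap: 0.0261
stand [ 0.0111 -0.0722] z 0.2441059306817926 toolx-in-stand deg -0.009700048207506029 F stand [-7.3856  1.2992] 1.4194953354213655 gap 0.026098895119276117 q6 -0.22787541814068926 t 14.65
```

```bash
python3 -m crank '[{"grip":0.022,"slide":[0.004,0,-0.002],"yaw":0},{"grip":0.022,"slide":[0.008,0,-0.004],"yaw":0},{"grip":0.022,"slide":[0.012,0,-0.006],"yaw":0},{"grip":0.022,"slide":[0.017,0,-0.0076],"yaw":0},{"grip":0.022,"slide":[0.021,0,-0.009],"yaw":0},{"grip":0.022,"slide":[0.025,0,-0.0107],"yaw":0},{"grip":0.022,"slide":[0.03,0,-0.012],"yaw":0},{"grip":0.022,"slide":[0.034,0,-0.0134],"yaw":0},{"grip":0.022,"slide":[0.034,0,-0.0134],"yaw":0},{"grip":0.022,"slide":[0.034,0,-0.0134],"yaw":0},{"grip":0.022,"slide":[0.034,0,-0.0134],"yaw":0}]'; python3 st.py
python3 -m crank '[{"grip":0.022,"slide":[0.009,0,-0.0023],"yaw":0},{"grip":0.022,"slide":[0.018,0,-0.0041],"yaw":0},{"grip":0.022,"slide":[0.027,0,-0.0055],"yaw":0},{"grip":0.022,"slide":[0.036,0,-0.0064],"yaw":0},{"grip":0.022,"slide":[0.036,0,-0.0064],"yaw":0},{"grip":0.022,"slide":[0.036,0,-0.0064],"yaw":0},{"grip":0.022,"slide":[0.036,0,-0.0064],"yaw":0},{"grip":0.022,"slide":[0.036,0,-0.0064],"yaw":0}]'; python3 st.py
python3 - <<'E'
from h import *
a=imaging.capture("scene"); b=imaging.capture("top")
f=lambda p,x0,y0,x1,y1,s: cv2.resize(p["color"][y0:y1,x0:x1,::-1],None,fx=s,fy=s,interpolation=cv2.INTER_CUBIC)
A=f(a,165,110,365,290,2.3);B=f(b,170,140,330,250,2)
h=max(A.shape[0],B.shape[0]);M=np.zeros((h,A.shape[1]+B.shape[1],3),np.uint8);M[:A.shape[0],:A.shape[1]]=A;M[:B.shape[0],A.shape[1]:]=B
cv2.imwrite("pics/m7.png",cv2.convertScaleAbs(M,alpha=1.5))
E
```

```text
clock: 15.75
tool_pos: [0.6062, -0.137, 0.2574]
ee_rot: [[0.169, 0.986, -0.0], [0.986, -0.169, -0.002], [-0.002, 0.0, -1.0]]
ft_force: [-2.2, -3.2, 4.4]
finger_gap: 0.0262
stand [ 0.0451 -0.0724] z 0.2573874528668256 toolx-in-stand deg -0.02849429175738294 F stand [-3.516   1.5984] 4.425308476939188 gap 0.026209015932904693 q6 -0.17461155484394209 t 15.75
clock: 16.55
tool_pos: [0.6127, -0.1007, 0.264]
ee_rot: [[0.168, 0.986, 0.001], [0.986, -0.168, -0.0], [-0.0, 0.001, -1.0]]
ft_force: [-0.7, -3.4, 5.7]
finger_gap: 0.0262
stand [ 0.0821 -0.0727] z 0.26403857574368966 toolx-in-stand deg 0.010587810748830861 F stand [-3.4572  0.1116] 5.6865414095869244 gap 0.026171448801324503 q6 -0.11685110923403844 t 16.55
```

View pics/m7.png

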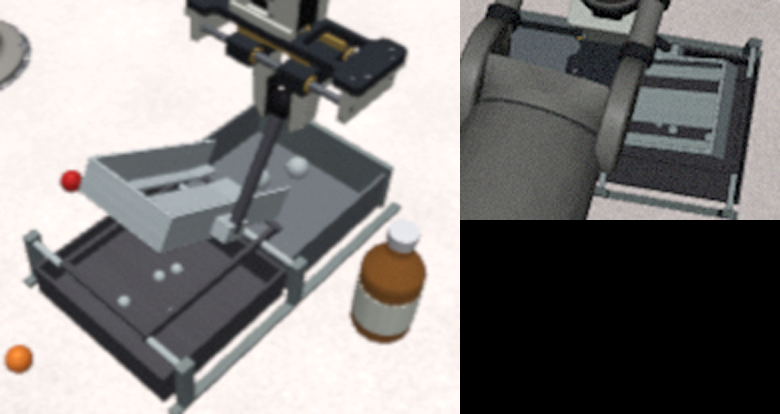

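The tray is tipped about 0.5 rad, with big balls in the drawer at (297,167) and (263,177). Small balls show in the pan at (124,300), (159,275) and (176,268). The third big ball and fourth small one need locating by depth before I lower the tray.

```bash
cat > pan.py <<'E'
from h import *
np.set_printoptions(precision=3,suppress=True)
d=np.load("stand.npz"); R,t=d["R"],d["t"]
for n in ("scene","top","wrist"):
    p=imaging.capture(n); W=cloud(p); L=(W[...,:2]-t)@R; z=W[...,2]; ok=p["z_map"]>0
    for nm,lo,hi,x0,x1,mn in (("pan",.009,.022,-.1,.07,4),("drawer",.015,.05,.105,.255,10),("tray",.09,.125,-.08,.11,8)):
        m=ok&(z>lo)&(z<hi)&(L[...,0]>x0)&(L[...,0]<x1)&(abs(L[...,1])<.09)
        if nm=="tray": m&=abs(L[...,1])<.05
        k,l,st,ce=cv2.connectedComponentsWithStats(m.astype(np.uint8))
        for i in range(1,k):
            if st[i,4]>=mn: print(n,nm,st[i,4],ce[i].round(),L[l==i].mean(0),"z",z[l==i].min().round(3),z[l==i].max().round(3),"bright",p["color"][l==i].mean().round())
E
python3 pan.py
```

```text
scene pan 18 [242. 226.] [0.011 0.003] z 0.01 0.018 bright 104.0
scene pan 22 [234. 230.] [-0.01   0.011] z 0.01 0.017 bright 98.0
scene pan 19 [219. 241.] [-0.062  0.013] z 0.011 0.018 bright 104.0
scene drawer 78 [294. 182.] [ 0.228 -0.001] z 0.015 0.036 bright 101.0
scene drawer 31 [280. 188.] [0.182 0.016] z 0.015 0.034 bright 88.0
scene tray 79 [240. 188.] [0.047 0.041] z 0.09 0.125 bright 100.0
scene tray 181 [251. 195.] [0.046 0.002] z 0.09 0.125 bright 117.0
top pan 9 [268. 202.] [0.018 0.008] z 0.009 0.021 bright 72.0
top pan 17 [276. 204.] [-0.004  0.011] z 0.012 0.021 bright 77.0
top pan 13 [293. 208.] [-0.055  0.014] z 0.011 0.02 bright 71.0
top tray 31 [267. 176.] [ 0.033 -0.046] z 0.107 0.125 bright 82.0
top tray 206 [263. 192.] [ 0.035 -0.002] z 0.104 0.125 bright 86.0
top tray 61 [259. 208.] [0.038 0.041] z 0.105 0.125 bright 83.0
wrist drawer 482 [196.  52.] [0.232 0.003] z 0.019 0.038 bright 131.0
wrist drawer 431 [180.  92.] [0.184 0.026] z 0.017 0.038 bright 133.0
wrist drawer 162 [182. 147.] [0.113 0.029] z 0.021 0.037 bright 132.0
wrist tray 546 [157. 198.] [0.063 0.044] z 0.09 0.117 bright 147.0
wrist tray 1822 [195. 198.] [ 0.062 -0.001] z 0.09 0.117 bright 154.0
wrist tray 379 [232. 198.] [ 0.062 -0.045] z 0.09 0.123 bright 154.0
```

```bash
python3 - <<'E'
from h import *
np.set_printoptions(precision=3,suppress=True,linewidth=200)
d=np.load("stand.npz"); R,t=d["R"],d["t"]
p=imaging.capture("scene"); W=cloud(p); L=(W[...,:2]-t)@R
print(p["color"][236:258,230:252].mean(-1).astype(int)); print((W[236:258:1,232:250:1,2]*1000).astype(int))
print((L[240:252:3,234:248:3]*1000).astype(int).tolist())
print("expected px", w2px(p,np.append(R@[-.034,-.040]+t,.011)))
E
```

```text
[[ 55  59  55  56  57  56  58  58  57  57  57  59  58  57  59  57  58  58  57  57  53  49]
 [ 57  57  57  56  57  56  58  57  57  56  58  56  58  58  58  58  58  58  57  53  46  36]
 [ 56  57  58  56  57  55  56  58  58  56  56  57  57  59  58  58  57  55  55  47  35  29]
 [ 57  57  58  57  57  57  57  56  56  57  56  56  58  57  56  55  55  54  46  36  31  36]
 [ 57  57  58  57  58  56  58  56  56  57  57  57  58  58  57  54  52  43  33  30  40  51]
 [ 57  57  57  56  57  56  58  57  56  56  58  57  56  58  54  48  39  29  31  38  51  57]
 [ 57  56  57  56  56  56  56  56  58  58  58  56  56  55  46  37  29  30  39  50  56  57]
 [ 58  58  57  57  57  55  57  57  64  65  61  56  53  47  36  28  31  40  51  56  58  59]
 [ 58  58  57  57  55  56  57  60  72  72  60  54  47  36  31  33  44  52  56  57  58  57]
 [ 58  58  57  57  57  55  56  60  62  57  53  48  35  30  37  48  55  56  57  56  58  58]
 [ 57  57  57  58  57  57  56  58  55  50  41  33  31  39  50  54  56  56  58  56  58  56]
 [ 55  56  58  58  58  57  55  54  46  35  26  30  39  50  55  55  56  57  57  56  57  57]
 [ 56  5
[... 2131 characters left out ...]
2   5   3   4   3   4   2   2   1   3   3   1]
 [ 73  71  66  62   2   3   2   4   1   2   4   2   3   1   1   1   3   2]
 [ 69  65  63   1   6   2   2   5   6   3   3   1   3   3   4   2   1   2]
 [ 66  61   5   4   3   2   2   2   2   2   3   1   1   3   4   3   1   3]
 [ 61   1   2   1   3   3   3   3   3   4   3   4   2   3   2   3   3   3]
 [ 65   4   2   3   4   2   2   3   4   4   4   1   4   2   2   3   4   2]]
[[[-27, -6], [-22, -12], [-17, -18], [-12, -24], [-43, -65]], [[-34, -13], [-29, -19], [-23, -24], [-53, -66], [-45, -68]], [[-40, -19], [-69, -62], [-64, -67], [-56, -68], [-20, -42]], [[-80, -63], [-75, -68], [-65, -67], [-32, -43], [-27, -49]]]
expected px [241.426 246.998]
```

The fourth small ball is still at about stand (-34,-38) mm, half hidden by the rail at scene pixel (239,244). That makes four in the pan and three in the drawer, so I lower the tray along the arc.

```bash
python3 -m crank '[{"grip":0.022,"slide":[-0.009,0,0.0009],"yaw":0},{"grip":0.022,"slide":[-0.018,0,0.0023],"yaw":0},{"grip":0.022,"slide":[-0.027,0,0.0041],"yaw":0},{"grip":0.022,"slide":[-0.036,0,0.0064],"yaw":0},{"grip":0.022,"slide":[-0.045,0,0.009],"yaw":0},{"grip":0.022,"slide":[-0.053,0,0.012],"yaw":0},{"grip":0.022,"slide":[-0.062,0,0.016],"yaw":0},{"grip":0.022,"slide":[-0.07,0,0.0198],"yaw":0},{"grip":0.022,"slide":[-0.078,0,0.024],"yaw":0},{"grip":0.022,"slide":[-0.086,0,0.0288],"yaw":0},{"grip":0.022,"slide":[-0.086,0,0.0288],"yaw":0}]'; python3 st.py
python3 -m crank '[{"grip":0.07,"slide":[0,0,0],"yaw":0},{"grip":0.07,"slide":[0,0,0],"yaw":0},{"grip":0.07,"slide":[0,0,0],"yaw":0},{"grip":0.07,"slide":[0,0,0],"yaw":0},{"grip":0.07,"slide":[0,0,0],"yaw":0},{"grip":0.07,"slide":[0,0,-0.03],"yaw":0},{"grip":0.07,"slide":[0,0,-0.07],"yaw":0},{"grip":0.07,"slide":[0,0,-0.11],"yaw":0},{"grip":0.07,"slide":[-0.04,0,-0.12],"yaw":0},{"grip":0.07,"slide":[-0.09,-0.04,-0.12],"yaw":0},{"grip":0.07,"slide":[-0.13,-0.08,-0.12],"yaw":0},{"grip":0.07,"slide":[-0.17,-0.12,-0.12],"yaw":0}]'; python3 st.py; python3 pan.py
python3 - <<'E'
from h import *
a=imaging.capture("scene"); b=imaging.capture("top")
f=lambda p,x0,y0,x1,y1,s: cv2.resize(p["color"][y0:y1,x0:x1,::-1],None,fx=s,fy=s,interpolation=cv2.INTER_CUBIC)
A=f(a,70,110,365,370,1.5);B=f(b,160,90,400,260,1.45)
h=max(A.shape[0],B.shape[0]);M=np.zeros((h,A.shape[1]+B.shape[1],3),np.uint8);M[:A.shape[0],:A.shape[1]]=A;M[:B.shape[0],A.shape[1]:]=B
cv2.imwrite("pics/m8.png",cv2.convertScaleAbs(M,alpha=1.4))
E
```

```text
clock: 17.95
tool_pos: [0.5991, -0.1835, 0.235]
ee_rot: [[0.168, 0.986, 0.003], [0.986, -0.168, 0.005], [0.005, 0.002, -1.0]]
ft_force: [2.4, 7.4, 3.3]
finger_gap: 0.0262
stand [-0.0019 -0.0732] z 0.23501127883648795 toolx-in-stand deg 0.026210110543956944 F stand [ 7.6984 -1.1111] 3.2788550357434163 gap 0.02616992389504744 q6 -0.254085954299612 t 17.95
clock: 19.15
tool_pos: [0.4718, -0.3179, 0.3544]
ee_rot: [[0.168, 0.986, -0.0], [0.986, -0.168, -0.0], [-0.0, -0.0, -1.0]]
ft_force: [1.0, -0.7, 0.3]
finger_gap: 0.07
stand [-0.1558  0.0295] z 0.3543983454512184 toolx-in-stand deg 0.022675761409672646 F stand [-0.5544 -1.1298] 0.296301375413484 gap 0.07002436044689464 q6 -0.558483240296562 t 19.15
scene pan 11 [241. 226.] [0.011 0.005] z 0.012 0.019 bright 113.0
scene pan 12 [234. 230.] [-0.01   0.009] z 0.009 0.017 bright 91.0
scene pan 8 [218. 242.] [-0.065  0.013] z 0.011 0.018 bright 85.0
scene drawer 77 [294. 182.] [ 0.227 -0.   ] z 0.015 0.037 bright 97.0
scene drawer 80 [278. 187.] [0.179 0.023] z 0.016 0.035 bright 99.0
scene tray 9 [237. 189.] [0.042 0.05 ] z 0.092 0.116 bright 62.0
top pan 8 [287. 188.] [-0.029 -0.04 ] z 0.013 0.018 bright 66.0
top pan 10 [276. 205.] [-0.004  0.014] z 0.012 0.02 bright 83.0
top pan 14 [294. 208.] [-0.056  0.015] z 0.011 0.021 bright 82.0
top drawer 86 [193. 187.] [0.235 0.004] z 0.02 0.04 bright 80.0
top drawer 86 [208. 198.] [0.186 0.027] z 0.023 0.038 bright 80.0
top drawer 19 [234. 200.] [0.114 0.023] z 0.026 0.038 bright 73.0
wrist pan 36 [297.  81.] [-0.032 -0.036] z 0.013 0.02 bright 107.0
wrist pan 12 [263.  99.] [-0.059  0.021] z 0.014 0.018 bright 104.0
```

View pics/m8.png

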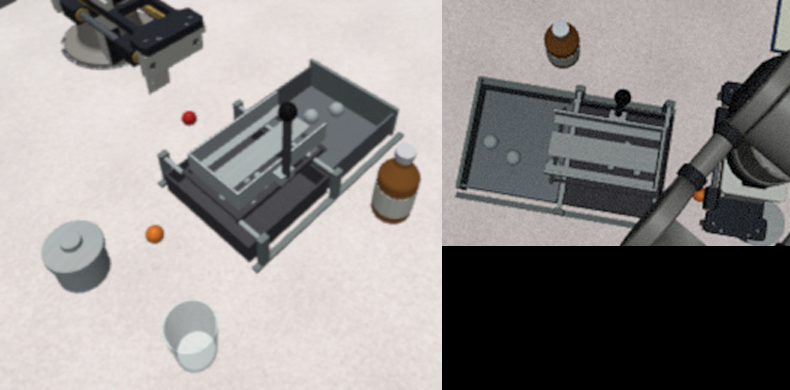

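The final picture shows a level, empty tray, big balls in the drawer, bottle, jar and beaker undisturbed, and both decoys in place. I still need to check that the rolling balls didn't nudge the drawer off home.

```bash
python3 - <<'E'
from h import *
np.set_printoptions(precision=4,suppress=True)
d=np.load("stand.npz"); R,t=d["R"],d["t"]
o=np.load("top.npz")
def panel(p,x0,x1):
    W=cloud(p); L=(W[...,:2]-t)@R; m=(p["z_map"]>0)&(W[...,2]>.066)&(W[...,2]<.078)&(L[...,0]>x0)&(L[...,0]<x1)&(abs(L[...,1])<.09)
    return m.sum(),np.percentile(L[m][:,0],[5,50,95])
print(panel({k:o[k] for k in o.files},.33,.45))
ps=[imaging.capture("top") for _ in range(3)]
for p in ps: print(panel(p,.2,.33))
p=ps[0];W=cloud(p);L=(W[...,:2]-t)@R;m=(W[...,2]>.215)&(W[...,2]<.26)&(abs(L[...,0])<.04)&(L[...,1]<-.04)&(L[...,1]>-.12)
print("knob",m.sum(),np.median(L[m],0),W[m][:,2].max())
m=(p["z_map"]>0)&(abs(L[...,1])<.018)&(L[...,0]>-.08)&(L[...,0]<.1); A=np.c_[L[m][:,0],np.ones(m.sum())]; print("floor fit slope,z",np.linalg.lstsq(A,W[m][:,2],rcond=None)[0])
E
```

```text
(np.int64(225), array([0.3898, 0.3928, 0.3977]))
(np.int64(215), array([0.267 , 0.2707, 0.2747]))
(np.int64(209), array([0.2673, 0.2708, 0.2746]))
(np.int64(218), array([0.2671, 0.2709, 0.2746]))
knob 115 [ 0.0008 -0.0733] 0.2512841288874119
floor fit slope,z [0.0235 0.0694]
```

```bash
python3 - <<'E'
from h import *
d=np.load("stand.npz"); R,t=d["R"],d["t"]
s2=cv2.imread("pics/s2.png",0).astype(np.float32)
p=imaging.capture("scene"); save(p,"s9",(150,90,380,300),3); s9=cv2.imread("pics/s9.png",0).astype(np.float32)
for n,(x0,y0,x1,y1) in dict(frontcorner=(470,235,575,340),upright=(250,510,330,610),bottle=(495,340,610,515)).items():
    tp=s2[y0:y1,x0:x1]; r=cv2.matchTemplate(s9[y0-15:y1+15,x0-15:x1+15],tp,cv2.TM_CCOEFF_NORMED); _,v,_,l=cv2.minMaxLoc(r); print(n,v,(l[0]-15)/3,(l[1]-15)/3)
f=lambda x:w2px(p,np.append(R@[x,-.1]+t,.072)); print("px per mm",(f(.275)-f(.265))/10)
c=imaging.capture("top"); W=cloud(c);L=(W[...,:2]-t)@R
for x in (-.06,-.03,.0,.03,.06,.09):
    m=(abs(L[...,0]-x)<.01)&(abs(L[...,1])<.015)&(W[...,2]>.04); print(x,m.sum(),np.median(W[m][:,2]).round(4))
E
```

```text
frontcorner 0.9993454217910767 0.0 0.0
upright 0.9998319149017334 0.0 0.0
bottle 0.9998438358306885 0.0 0.0
px per mm [ 0.20431669 -0.1815885 ]
-0.06 85 0.0827
-0.03 83 0.0821
0.0 82 0.0824
0.03 83 0.083
0.06 81 0.0828
0.09 84 0.0834
```

The drawer front hasn't shifted since homing, to within less than about 1 mm. The tray floor reads 82–83 mm along its length, so it is level. I hand in.

```bash
python3 -c "
from station import arm,sensors
print(arm.hand_in(), sensors.read_state()['clock'])"
```

```text
the job is handed in; nothing more can be done
the job is handed in; nothing more can be done
```

The job is done and handed in at about 20 s of the 59 s allowed. I pushed the drawer home, shook the tray by its knob until the small balls dropped, and tipped it to about 0.5 rad. I then lowered it back to level, let go and moved the arm clear.

**Last checks:**
- **Small balls:** all four are in the pan, at about stand (-60,13), (-32,-38), (-5,12) and (15,7) mm. The last two cleared pictures only showed them between the tray parts, so I combined several views.
- **Large balls:** all three are in the drawer, at about stand (232,3), (184,26) and (113,26) mm.
- **Tray:** it is level (floor at 82–83 mm along its length) and centred. One rough floor fit gave a slope of 0.02. It also took in readings from below the floor, and the cleaner strip-by-strip check did not repeat it.
- **Drawer:** its front corner matches the picture taken right after homing, to about 1 mm.
- **Bystanders:** the bottle matched its earlier picture. I only checked the jar, beaker and coloured look-alikes by eye, and they looked undisturbed.

**During the shake:** the gripper settled about 5 mm low on the knob and held a steady 19 N or so of vertical force. I released it and regripped before tipping.

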